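Box up the loose stones

TASK

Pour all six polished stones from the white cup into the open carton, then stand the empty cup upright on the blue coaster and let go of it. After that close the carton: fold the short plain flap down flat first, then the long flap with the red strip flat over it, leaving the other things on the desk where they are.

Things in the scene. Friction and masses are not known exactly. Their poses are not given: they have to be found in the camera images.
- carton: open cardboard shipping carton, fixed to the table: outside 150 (its x) x 170 (its y) x 80 mm high, walls and floor 5 mm. Origin under its centre on the table, z up, its x pointing away from the robot and y to the left apart from a yaw of up to 0.35 rad. It has two flaps only, along its left (+y) and right (-y) sides; the near and far sides have none
- short_flap (a joint): short plain flap of the carton, on its right (-y) side, 148 mm wide, 75 mm long, 4 mm thick, 25 g. 0 = closed (flat over the opening), 1.57 = standing upright, more = leaning outwards (limit 2.6). Its hinge is stiff (0.025 N m): it stays where it is left and takes under 1 N at its edge
- short_flap_hinge (a point): middle of the short flap's hinge line, 80 mm above the table, at carton (0, -85 mm); the hinge runs along the carton's x
- short_flap_edge (a point): middle of the short flap's free edge, 75 mm from its hinge
- long_flap (a joint): long flap of the carton with a red strip along its free edge, on its left (+y) side, 148 mm wide, 105 mm long, 4 mm thick, 35 g. 0 = closed (flat, lying over the short flap), 1.57 = standing upright, more = leaning outwards (limit 2.6). Its hinge is stiff (0.045 N m): it stays where it is left and takes under 1 N at its edge
- long_flap_hinge (a point): middle of the long flap's hinge line, 84.5 mm above the table, at carton (0, +85 mm); the hinge runs along the carton's x
- long_flap_edge (a point): middle of the long flap's free edge, 105 mm from its hinge
- cup_center (a point): white round open cup, 85 mm high, outside diameter 62 mm at the foot and 68 mm at the rim, wall 3 mm, floor 5 mm, 80 to 170 g empty, no handle; it holds the six stones. The point is on its axis half-way up (42.5 mm above its foot); z is the cup's axis towards the mouth
- coaster_top (a point): flat round blue coaster fixed to the table, 110 mm across, 4 mm thick; the point is the centre of its upper face
- dish: bystander: small empty amber glass bowl, 76 mm across, 40 mm high; origin under its centre
- tape: bystander: brown roll of parcel tape lying flat, 90 mm across, 48 mm high; origin under its centre
- ringbox: bystander: black ring box 60 x 60 x 42 mm; origin under its centre
- loupe: bystander: black eyepiece 38 mm across, 30 mm high; origin under its centre
- brush: bystander: hand brush 170 mm long, lying along its x; origin under its middle
- stone1_center (a point): centre of the dark green round polished stone, a ball 24 mm across, 19 g; at the start in the cup, the six lying in two layers of three
- stone2_center (a point): centre of the orange-red round polished stone, a ball 24 mm across, 19 g; at the start in the cup, the six lying in two layers of three
- stone3_center (a point): centre of the dark blue round polished stone, a ball 24 mm across, 19 g; at the start in the cup, the six lying in two layers of three
- stone4_center (a point): centre of the amber yellow round polished stone, a ball 24 mm across, 19 g; at the start in the cup, the six lying in two layers of three
- stone5_center (a point): centre of the purple round polished stone, a ball 24 mm across, 19 g; at the start in the cup, the six lying in two layers of three
- stone6_center (a point): centre of the turquoise round polished stone, a ball 24 mm across, 19 g; at the start in the cup, the six lying in two layers of three

How it is judged:
By the outcome, as a careful person would: the job done as asked, in the order asked, and still so for the second after the job is handed in, with the robot touching nothing.
It also fails if it takes over 72 s, if anything falls off the work surface, if the arm or the gripper's body presses on something with over 40 N, if the wrist force passes 120 N, or if a joint passes its speed limit or range.

ROBOT

A 7-joint arm with a two-finger parallel gripper is mounted at the origin on the work surface. World frame = base frame: x ahead of the robot, y to its left, z up, the work surface at z = 0. Lengths are in m, angles in rad, forces in N, time in s.
With the tool pointing down it reaches from about 0.425 to 0.95 m from the base axis. Payload 4.7 kg.
Tool frame: the origin (TCP) lies on the centre line of the jaws, within the pads' length; the fingertips stand robot.nose_length ahead of it and the grasp point (between the pads) lies 8 mm behind it (robot.nose_length is the distance from the TCP to the fingertips, in m); z points along the fingers, x is the direction in which the jaws open and shut, and the axes are right-handed (so a half turn about z gives the same grasp; the last joint's range is limited). The gripper opens to 85 mm and grips with 20 to 120 N. Pads are 22 mm wide; open, the fingers measure 114 mm over their backs; the gripper's body (76 mm by 85 mm) begins 54 mm behind the grasp point. The pads swing forward as they close: fully open they stand 13 mm farther back than shut.
Start: joints at [-1.291, 0.469, -0.049, 1.532, 0.024, 1.141, -0.082], TCP at [0.205, 0.643, 0.242] pointing down, gripper open.
Joint ranges: [-2.59, 2.59], [-0.33, 1.99], [-1.39, 1.29], [0.1, 2.45], [-1.04, 4.18], [0.21, 1.99], [-2.66, 2.66]. Speed limits (rad/s): [2.57, 2.57, 3.14, 3.14, 3.14, 3.14, 3.14].

INTERFACE

Orientations are given as [roll, pitch, yaw] about the fixed x, y, z axes, in that order (R = Rz(yaw) Ry(pitch) Rx(roll)).
In Python, from plant import robot gives the robot as it stands. Calls block until the motion is done:
- robot.goto(position, orientation): joint-space move of the TCP to a pose.
- robot.move_straight(position, vel=0.15, attitude=None, contact_N=None): straight line of the TCP; attitude=None keeps the orientation; vel is the mean speed in m/s. With contact_N (N) it stops when the force on the tool has changed by that much, and returns True; else False.
- robot.move_joints(angles): joint-space move.
- robot.grip(opening, strength=None): opening from 0.0 (shut) to 1.0 (fully open); strength is the grip in N (None keeps the last); returns when the fingers have stopped.
- robot.sleep(seconds).
- robot.inverse_kinematics(position, orientation): joint angles nearest the present ones, or None.
- robot.sense(): the state.
- robot.grab_frame(name): name is "scene" or "side" or "wrist"; returns a dict with "image" (400x640x3 uint8, red, green, blue), "range_z" (400x640 float32, m along the optical axis (not along the pixel's ray), 0 where there is no reading), "fx", "fy", "cx", "cy" (pixels), "dist_coeffs" ([k1, k2, p1, p2, k3] as OpenCV has them; the pictures are not rectified), "R" (3x3) and "t" (3): a world point X has camera coordinates R X + t. Camera axes: x right, y down, z forward; pixel columns grow to the right and rows downward; lengths in m; the calibration is good to about 2 mm. A picture is of the moment at which its call begins.
A pose or a line that the arm cannot do raises robot.IKError and nothing moves.
- robot.close_job(): hands the job in, once; it reports no verdict.
The state is a dict: "t": time; "joint_pos": joint angles; "joint_velocities": joint speeds; "effort": joint torques, N m; "tcp_pos": TCP position; "tcp_rot": TCP orientation; "wrist_force": force on the tool from outside, world axes, zero at the start; "torque": the same for the moment, N m; "opening": opening from 0.0 (shut) to 1.0 (fully open).
Only numpy, scipy, OpenCV 4.12 (cv2) and the standard library are available. Lean on these libraries where they do the work, as an engineer would, in place of code of your own. Each camera call takes 0.05 s, during which the arm holds its last target.

## Working session

There is one attempt and no reset: what is moved stays moved. The work goes in short steps, each a Python script; the robot and the scene stay as the last script left them, time stands still between calls to the robot, and variables do not carry over. Pictures are saved under pics/ and viewed, and the job is handed in when it is done.

```bash
ls -la; mkdir -p pics; cat > h.py <<'E'
import numpy as np, cv2
from plant import robot
def grab(n,save=None):
    f=robot.grab_frame(n)
    if save: cv2.imwrite('pics/'+save,cv2.cvtColor(f['image'],cv2.COLOR_RGB2BGR))
    return f
def cloud(f):
    K=np.array([[f['fx'],0,f['cx']],[0,f['fy'],f['cy']],[0,0,1]])
    h,w=f['range_z'].shape
    u,v=np.meshgrid(np.arange(w),np.arange(h))
    p=cv2.undistortPoints(np.stack([u,v],-1).reshape(-1,1,2).astype(float),K,np.array(f['dist_coeffs'],float)).reshape(h,w,2)
    z=f['range_z'].astype(float)
    X=np.dstack([p[...,0]*z,p[...,1]*z,z])
    W=(X-np.array(f['t']))@np.array(f['R'])
    W[z<=0]=np.nan
    return W
E
python3 - <<'E'
from h import *
import pickle
D={}
for n in ['scene','side','wrist']:
    f=grab(n,n+'0.png'); D[n]=f
    print(n, f['fx'],f['dist_coeffs'],-np.array(f['R']).T@np.array(f['t']))
pickle.dump(D,open('d0.pkl','wb'))
s=robot.sense(); print(s); print(robot.nose_length)
E
```

```text
total 12
drwxr-xr-x  3 agent agent 4096 Dec  7 15:31 .
drwxr-xr-x 23 root  root  4096 Dec  7 15:31 ..
drwxr-xr-x  2 agent agent 4096 Dec  7 15:31 pics
scene 425.99514999602883 [-0.00988482  0.          0.          0.          0.        ] [1.03260557 0.52559973 0.82948057]
side 455.8662451705695 [-0.09549576  0.          0.          0.          0.        ] [ 0.19568356 -0.75701111  0.60525228]
wrist 294.98965577245957 [-0.04347844  0.          0.          0.          0.        ] [0.13574629 0.66443032 0.37269408]
{'t': 0.15, 'joint_pos': array([-1.29088426,  0.46925853, -0.04857784,  1.5333635 ,  0.02409433,
        1.14103192, -0.0822859 ]), 'joint_velocities': array([ 0.00123146, -0.0030445 ,  0.00033664, -0.00300136, -0.0030079 ,
       -0.00026953,  0.00079374]), 'effort': array([ 6.92980775e-04, -5.10767877e+01, -4.66124620e-02, -2.37978119e+01,
        1.07814919e-02,  5.37286716e-03,  9.52339434e-06]), 'tcp_pos': array([0.20501559, 0.64267989, 0.24152458]), 'tcp_rot': array([3.14154438e+00, 1.47541499e-03, 1.26200508e+00]), 'wrist_force': array([-0.68503177,  0.67043619, -0.73283116]), 'torque': array([-0.0006044 , -0.04071608,  0.00358569]), 'opening': 1.0029329925481572}
0.011
```

View pics/scene0.png

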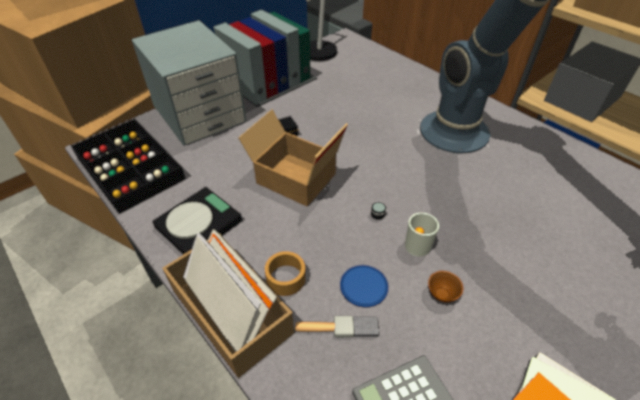

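View pics/side0.png

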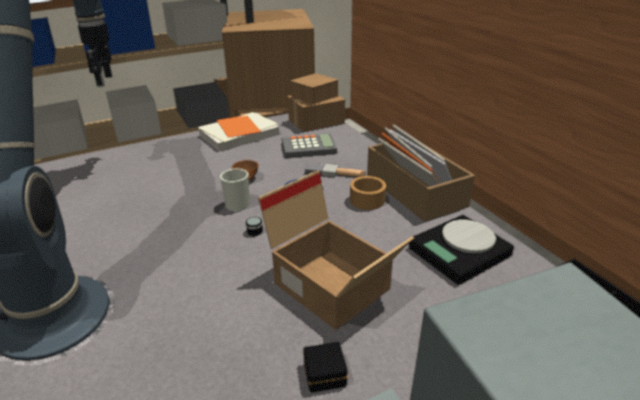

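View pics/wrist0.png

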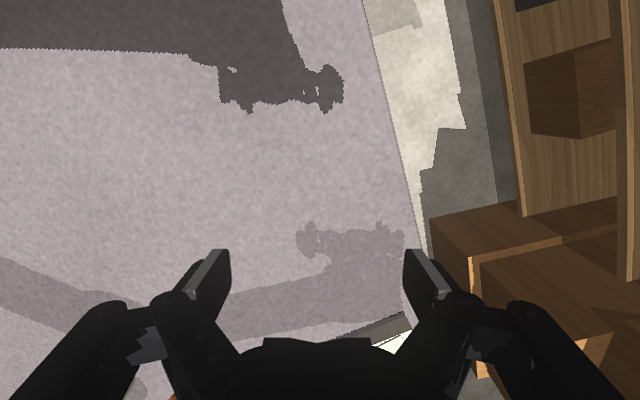

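The scene view has the carton at about (295,165), the cup (421,234), the coaster (364,286), the loupe (378,210), the dish (445,288) and the tape (285,272). In the side view the long flap with the red strip leans outwards on the carton's left. The next step is to measure these.

```bash
cat > m.py <<'E'
from h import *
import pickle
from scipy.optimize import least_squares
D=pickle.load(open('d0.pkl','rb'))
W={n:cloud(D[n]) for n in ['scene','side']}
def circ(P,r=None):
    f=lambda q: np.hypot(P[:,0]-q[0],P[:,1]-q[1])-(q[2] if r is None else r)
    s=least_squares(f,[*P[:,:2].mean(0),0.03],loss='soft_l1',f_scale=0.002); return s.x,np.sqrt(np.mean(s.fun**2))
for n in W:
    w=W[n]; im=D[n]['image'].astype(int)
    print(n,'range valid',np.mean(np.isfinite(w[...,2])))
    # table z
    t=w[np.abs(w[...,2])<0.015]; print(' table z median',np.nanmedian(t[:,2]),len(t))
    hsv=cv2.cvtColor(D[n]['image'],cv2.COLOR_RGB2HSV)
    reg={'scene':{'coaster':(335,260,395,312),'cup':(400,205,445,262),'loupe':(368,198,390,222),'dish':(422,266,470,310),'tape':(260,248,310,298),'carton':(235,105,350,205),'ring':(278,112,300,135),'brush':(294,312,382,340)},
         'side':{'coaster':(275,170,330,200),'cup':(215,165,255,215),'loupe':(243,213,266,237),'dish':(230,158,262,182),'tape':(345,172,390,212),'carton':(255,170,415,325),'ring':(300,340,350,392)}}[n]
    for k,(a,b,c,d) in reg.items():
        P=w[b:d,a:c].reshape(-1,3); H=hsv[b:d,a:c].reshape(-1,3); ok=np.isfinite(P[:,2]); P,H=P[ok],H[ok]
        if k=='coaster':
            m=(H[:,0]>95)&(H[:,0]<125)&(H[:,1]>120); Q=P[m]; 
            if len(Q)>20: print(k,len(Q),(Q.min(0)+Q.max(0))/2,Q.max(0)-Q.min(0),np.median(Q[:,2]))
        else:
            Q=P[(P[:,2]>0.012)]
            print(k,len(Q),'min',Q.min(0).round(3),'max',Q.max(0).round(3))
            if k=='cup':
                T=P[(P[:,2]>0.078)&(P[:,2]<0.09)]; print('  rim',circ(T),circ(T,0.0335))
                T=P[(P[:,2]>0.02)&(P[:,2]<0.07)]; print('  body',circ(T,0.0325), circ(T))
E
python3 m.py
```

```text
scene range valid 0.99578515625
 table z median 4.795438289793632e-05 116160
coaster 1484 [0.61580533 0.20680603 0.00345635] [0.10410193 0.10380251 0.00956681] 0.004111679943563392
cup 1050 min [0.403 0.181 0.012] max [0.473 0.248 0.088]
  rim (array([0.43800156, 0.21489804, 0.03225358]), np.float64(0.00133372923834786)) (array([0.43796346, 0.21484099, 0.03      ]), np.float64(0.0018429555589183626))
  body (array([0.43801483, 0.21508783, 0.03      ]), np.float64(0.004673529512965236)) (array([0.43817402, 0.21522967, 0.0309143 ]), np.float64(0.004049746252476915))
loupe 193 min [0.417 0.065 0.012] max [0.455 0.101 0.033]
dish 661 min [0.465 0.299 0.012] max [0.54  0.372 0.043]
tape 1212 min [0.691 0.031 0.012] max [0.84  0.161 0.133]
carton 4939 min [ 0.366 -0.484  0.012] max [ 0.612 -0.033  0.19 ]
ring 335 min [ 0.366 -0.369  0.012] max [ 0.485 -0.247  0.118]
brush 1131 min [0.657 0.18  0.012] max [0.798 0.311 0.024]
side range valid 0.99606640625
 table z median 0.0003961796957761065 85148
cup 1099 min [0.405 0.176 0.012] max [0.533 0.37  0.088]
  rim (array([0.43886317, 0.21190852, 0.03188728]), np.float64(0.0017532792743682223)) (array([0.43864949, 0.21216438, 0.03      ]), np.float64(0.0023073703659589047))
  body (array([0.43928181, 0.21447263, 0.03      ]), np.float64(0.048997962851734585)) (array([0.43679496, 0.28171867, 0.09484898]), np.float64(0.021397304352003644))
loupe 266 min [ 0.406 -0.093  0.012] max [0.456 0.1   0.157]
dish 525 min [0.421 0.176 0.013] max [0.54  0.374 0.088]
tape 1148 min [0.69  0.028 0.012] max [0.809 0.215 0.059]
carton 12188 min [ 0.404 -0.306  0.012] max [0.894 0.317 0.189]
ring 1719 min [ 0.363 -0.382  0.012] max [ 0.437 -0.31   0.046]
```

```bash
cat > c.py <<'E'
from h import *
import pickle
from scipy.optimize import least_squares, minimize
D=pickle.load(open('d0.pkl','rb'))
for n,(a,b,c,d) in {'scene':(240,105,350,205),'side':(255,170,415,325)}.items():
    P=cloud(D[n])[b:d,a:c].reshape(-1,3); P=P[np.isfinite(P[:,2])]
    P=P[(P[:,2]>0.01)&(np.hypot(P[:,0]-.52,P[:,1]+.11)<0.25)]
    R=P[(P[:,2]>0.0765)&(P[:,2]<0.0825)]
    print(n,len(R),R.mean(0))
    def loc(P,q):
        c,s=np.cos(q[2]),np.sin(q[2]); dx=P[:,0]-q[0]; dy=P[:,1]-q[1]
        return np.c_[c*dx+s*dy,-s*dx+c*dy]
    def cost(q):
        L=np.abs(loc(R,q))
        e=np.maximum(L[:,0]-.0725,L[:,1]-.0825)  # signed dist to mid rim
        return np.minimum(np.abs(e),0.01).sum()
    best=min((minimize(cost,[x,y,w],method='Nelder-Mead') for x in (.49,.52,.55) for y in (-.14,-.11,-.08) for w in (-.3,-.15,0,.15,.3)),key=lambda r:r.fun)
    q=best.x; print(' pose',q,best.fun/len(R))
    L=loc(P,q); z=P[:,2]
    for nm,sg,hz,ln in (('short',-1,.08,.075),('long',1,.0845,.105)):
        m=(np.abs(L[:,0])<.07)&(z>hz+.015)&(sg*L[:,1]>.03)
        y=(.085-sg*L[m,1]); zz=z[m]-hz   # inward, up
        ang=np.arctan2(zz,y); r=np.hypot(zz,y)
        print(' ',nm,m.sum(),'angle',np.median(ang),ang.std(),'rmax',np.percentile(r,98), 'xrange',L[m,0].min(),L[m,0].max())
E
python3 c.py
```

```text
scene 361 [ 0.52698957 -0.19465267  0.07945763]
 pose [ 0.50666794 -0.1646242   0.29339619] 0.0022216558401638537
  short 863 angle 2.0707300783600413 0.045325378465514744 rmax 0.07432472937059091 xrange -0.06975541979731975 0.06982534699106903
  long 508 angle 1.8776228903040322 0.053951969306290544 rmax 0.10609751279620999 xrange -0.06931658115216477 0.06964274822968868
side 722 [ 0.49452918 -0.15216143  0.07962817]
 pose [ 0.50691952 -0.16719579  0.29346056] 0.0017862689855030719
  short 494 angle 2.1146901736305193 0.0345343436433461 rmax 0.07598820246202978 xrange -0.06991335959992712 0.06939374606523012
  long 2691 angle 1.839591170452161 0.03305450779602452 rmax 0.10576624835365811 xrange -0.06999991450874543 0.06998697897561057
```

```bash
cat >> h.py <<'E'
from scipy.spatial.transform import Rotation as Ro
CUP=np.array([.438,.2135]); COA=np.array([.6158,.2068]); CAR=np.array([.5068,-.166]); YAW=.2935
def att(yaw,down,roll=0,flip=False):
    """tool z horizontal along yaw, pitched down by `down`; jaws horizontal; roll about tool z"""
    d=np.array([np.cos(yaw)*np.cos(down),np.sin(yaw)*np.cos(down),-np.sin(down)])
    x=np.array([-np.sin(yaw),np.cos(yaw),0]); x=-x if flip else x
    R=np.c_[x,np.cross(d,x),d]@Ro.from_euler('z',roll).as_matrix()
    return R
def rpy(R): return Ro.from_matrix(R).as_euler('xyz')
def carton(p): # local->world
    c,s=np.cos(YAW),np.sin(YAW); return np.array([CAR[0]+c*p[0]-s*p[1],CAR[1]+s*p[0]+c*p[1],p[2]])
E
python3 - <<'E'
from h import *
import pickle
D=pickle.load(open('d0.pkl','rb'))['wrist']
s=robot.sense()
R=Ro.from_euler('xyz',s['tcp_rot']).as_matrix()
c=-np.array(D['R']).T@np.array(D['t'])
print('cam in tool',R.T@(c-s['tcp_pos']), 'cam dir in tool',R.T@np.array(D['R'])[2])
f=lambda p,R: robot.inverse_kinematics(list(p),list(rpy(R)))
yc=np.arctan2(CUP[1],CUP[0])
for flip in (False,True):
  for down in (0,.2,.35,.5):
    for dy in (-.4,0,.4):
      R=att(yc+dy,down,0,flip)
      out=[]
      for z in (.05,.27):
        for back in (0.01,-.09): 
          q=f(np.r_[CUP,z]+R[:,2]*back,R); out.append(q is not None)
      q=f(np.r_[CUP,.05]+R[:,2]*.01,R)
      print(flip,down,dy,out,None if q is None else np.round(q,2))
E
```

```text
cam in tool [-0.00052331 -0.07259676 -0.13117237] cam dir in tool [-0.00124369  0.28822702  0.9575613 ]
False 0 -0.4 [False, False, False, False] None
False 0 0 [False, False, False, False] None
False 0 0.4 [False, False, False, False] None
False 0.2 -0.4 [False, False, False, False] None
False 0.2 0 [False, False, False, False] None
False 0.2 0.4 [False, False, False, False] None
False 0.35 -0.4 [False, False, False, False] None
False 0.35 0 [False, False, False, False] None
False 0.35 0.4 [False, False, False, False] None
False 0.5 -0.4 [False, False, False, False] None
False 0.5 0 [False, False, False, False] None
False 0.5 0.4 [False, False, False, False] None
True 0 -0.4 [False, False, False, False] None
True 0 0 [False, False, False, False] None
True 0 0.4 [False, False, False, False] None
True 0.2 -0.4 [False, False, False, False] None
True 0.2 0 [False, False, False, False] None
True 0.2 0.4 [False, False, False, False] None
True 0.35 -0.4 [False, False, False, False] None
True 0.35 0 [False, False, False, False] None
True 0.35 0.4 [False, False, False, False] None
True 0.5 -0.4 [False, False, False, False] None
True 0.5 0 [False, False, False, False] None
True 0.5 0.4 [False, False, False, False] None
```

```bash
cat > scan.py <<'E'
from h import *
import time
f=lambda p,R: robot.inverse_kinematics(list(p),list(rpy(R)))
t0=time.time()
pts={'cup':np.r_[CUP,.055],'coaster':np.r_[COA,.06],'pour':np.r_[CAR,.2]}
for n,p in pts.items():
  print(n)
  for down in (0,.3,.6,.9,1.2,1.57):
    row=''
    for yaw in np.arange(-180,180,20):
      k=''
      for flip in (False,True):
        q=f(p,att(np.radians(yaw),down,0,flip)); k+='.' if q is None else 'X'
      row+=' '+k
    print(down,row)
print(time.time()-t0,robot.sense()['t'])
E
python3 scan.py
```

```text
cup
0  .. .. .. XX XX XX XX XX XX .. .. .. X. XX XX XX XX XX
0.3  XX XX XX XX XX XX XX XX XX .. .. .. .. .. XX XX XX XX
0.6  XX XX XX XX XX XX XX XX XX .. .. .. .. XX XX XX XX XX
0.9  XX XX XX XX XX XX XX XX XX .. .. .. .. XX XX XX XX XX
1.2  XX XX XX XX XX XX XX XX XX X. X. XX XX XX XX XX XX XX
1.57  XX XX XX XX XX XX XX XX XX XX XX XX XX XX XX XX XX XX
coaster
0  .. .. .. .. XX XX XX XX XX XX XX XX XX XX XX XX XX ..
0.3  .. .. .. XX XX XX XX XX XX XX XX XX XX XX XX XX XX XX
0.6  XX XX XX XX XX XX XX XX XX XX XX XX XX XX XX XX XX XX
0.9  XX XX XX XX XX XX XX XX XX XX XX XX XX XX XX XX XX XX
1.2  XX XX XX XX XX XX XX XX XX XX XX XX XX XX XX XX XX XX
1.57  XX XX XX XX XX XX XX XX XX XX XX XX XX XX XX XX XX XX
pour
0  .. X. XX XX XX XX XX .. .. .. .. XX XX XX XX XX .. ..
0.3  .. XX XX XX XX XX XX .. .. .. XX XX XX XX XX XX .. ..
0.6  XX XX XX XX XX XX XX .. .. .. .. XX XX XX XX XX XX XX
0.9  XX XX XX XX XX XX XX X. X. .. XX .X XX XX XX XX XX XX
1.2  XX XX XX XX XX XX XX XX XX XX XX XX XX XX XX XX XX XX
1.57  XX XX XX XX XX XX XX XX XX XX XX XX XX XX XX XX XX XX
21.2998149394989 0.15
```

```bash
cat > samp.py <<'E'
from h import *
rng=np.random.default_rng(0); S=[]
s=robot.sense(); S.append((s['joint_pos'],s['tcp_pos'],Ro.from_euler('xyz',s['tcp_rot']).as_matrix()))
while len(S)<150:
    r=rng.uniform(.4,.85);a=rng.uniform(-1.2,1.6);p=[r*np.cos(a),r*np.sin(a),rng.uniform(.1,.45)]
    R=att(rng.uniform(-np.pi,np.pi),rng.uniform(-.2,1.57),rng.uniform(-3,3))
    q=robot.inverse_kinematics(p,list(rpy(R)))
    if q is not None: S.append((q,np.array(p),R))
np.savez('samp.npz',q=np.array([x[0] for x in S]),p=np.array([x[1] for x in S]),R=np.array([x[2] for x in S]))
E
cat > fit.py <<'E'
import numpy as np, itertools
from scipy.optimize import least_squares
d=np.load('samp.npz'); Q,P,RR=d['q'],d['p'],d['R']
def rz(a):
    c,s,o,z=np.cos(a),np.sin(a),np.ones_like(a),np.zeros_like(a)
    return np.stack([np.stack([c,-s,z],-1),np.stack([s,c,z],-1),np.stack([z,z,o],-1)],-2)
def ry(a):
    c,s,o,z=np.cos(a),np.sin(a),np.ones_like(a),np.zeros_like(a)
    return np.stack([np.stack([c,z,s],-1),np.stack([z,o,z],-1),np.stack([-s,z,c],-1)],-2)
def fk(v,sg,Q,full=False):
    b,h,o2,e1,a,o4,e2,f,o6,e3,c,o7,o3,o5,e0=v
    q=Q*sg
    R=rz(q[:,0]+b); pts=[np.zeros((len(Q),3))]
    p=np.array([0,0,h])+R@np.array([e0,0,0]); pts.append(p)
    R=R@ry(q[:,1]+o2)@rz(q[:,2]+o3); p=p+R@np.array([e1,0,a]); pts.append(p)
    R=R@ry(q[:,3]+o4)@rz(q[:,4]+o5); p=p+R@np.array([e2,0,f]); pts.append(p)
    R=R@ry(q[:,5]+o6); p6=p+R@np.array([e3,0,0]); pts.append(p6)
    p=p+R@np.array([e3,0,c]); pts.append(p)
    R=R@rz(q[:,6]+o7)
    return (p,R,pts) if full else (p,R)
def res(v,sg,n=None):
    p,R=fk(v,sg,Q[:n]); return np.r_[(p-P[:n]).ravel()*3,(R-RR[:n]).ravel()*.5]
if __name__=='__main__':
    best=None; rng=np.random.default_rng(1)
    for sg in itertools.product([1,-1],repeat=7):
        sg=np.array(sg)
        if sg[1]==-1: continue
        for k in range(3):
            v0=np.array([rng.uniform(-3,3),.3,rng.uniform(-1.5,1.5),0,.35,rng.uniform(-3,3),0,.35,rng.uniform(-3,3),.0,.25,rng.uniform(-3,3),0,0,0])
            r=least_squares(res,v0,args=(sg,30),max_nfev=60)
            if best is None or r.cost<best[0]: best=(r.cost,r.x,sg); print(r.cost,sg,flush=True)
    r=least_squares(res,best[1],args=(best[2],)); print(r.cost, r.x.round(4), best[2], np.abs(r.fun).max())
    np.savez('kin.npz',v=r.x,sg=best[2])
E
python3 samp.py; time timeout 500 python3 fit.py
```

```text
56.50806187001977 [1 1 1 1 1 1 1]
50.213836842743184 [ 1  1  1  1  1  1 -1]
50.07899039379692 [ 1  1  1  1  1 -1 -1]
50.078990365201015 [ 1  1 -1  1  1 -1 -1]
50.07899023696285 [ 1  1 -1  1 -1 -1 -1]
22.114126118663176 [-1  1  1  1  1  1  1]
18.761297554237323 [-1  1  1  1  1  1  1]
14.175532589692985 [-1  1  1  1  1  1 -1]
0.045150483486001085 [-1  1  1  1  1  1 -1]
0.04515048348553499 [-1  1  1  1  1  1 -1]
0.04515048348533847 [-1  1  1  1  1 -1 -1]
0.04515048348531758 [-1  1  1  1  1 -1 -1]
0.04515048348517441 [-1  1  1  1 -1  1 -1]
0.2304946841924986 [-3.3300e-02  2.4110e-01 -3.1443e+00  5.0000e-04 -5.4960e-01  3.1387e+00
  3.9000e-03  4.7010e-01 -6.2780e+00 -2.5000e-03  2.9120e-01 -3.1682e+00
  1.6200e-02 -2.2500e-02  2.9000e-03] [-1  1  1  1 -1  1 -1] 0.0821796200030061
real	1m37.343s
user	1m36.963s
sys	0m0.117s
```

```bash
cat > fit2.py <<'E'
import numpy as np
from scipy.optimize import least_squares
from fit import rz,ry,Q,P,RR
k=np.load('kin.npz'); sg=k['sg']; v=k['v']
def fk2(w,Q):
    """w: 7x(x,y,z offset before joint)... then tool offset; angle offsets"""
    o=w[:7]; L=w[7:7+24].reshape(8,3); q=Q*sg+o
    R=np.broadcast_to(np.eye(3),(len(Q),3,3)); p=np.zeros((len(Q),3)); pts=[]
    for i in range(7):
        p=p+R@L[i]; pts.append(p)
        R=R@(rz if i in(0,2,4,6) else ry)(q[:,i])
    p=p+R@L[7]; pts.append(p)
    return p,R,pts
def res(w):
    p,R,_=fk2(w,Q); return np.r_[(p-P).ravel()*3,(R-RR).ravel()*.5, (w[7:]-w0[7:])*1e-4]
b,h,o2,e1,a,o4,e2,f,o6,e3,c,o7,o3,o5,e0=v
w0=np.r_[b,o2,o3,o4,o5,o6,o7, [0,0,0, e0,0,h, 0,0,0, e1,0,a, 0,0,0, e2,0,f, e3,0,0, 0,0,c]]
if __name__=='__main__':
    r=least_squares(res,w0); print(r.cost); print(r.x[:7].round(4)); print(r.x[7:].reshape(8,3).round(4)); 
    p,R,_=fk2(r.x,Q); print(np.abs(p-P).max(),np.abs(R-RR).max())
    np.savez('kin2.npz',w=r.x,sg=sg)
E
python3 fit2.py
```

```text
2.627729527632562e-12
[ 0.     -3.1416  0.      3.1416  0.     -6.2832 -3.1416]
[[ 0.000e+00 -0.000e+00 -1.700e-03]
 [ 0.000e+00 -1.320e-02  2.394e-01]
 [-0.000e+00 -1.320e-02 -2.300e-03]
 [-0.000e+00 -7.700e-03 -5.519e-01]
 [ 0.000e+00 -7.700e-03 -1.700e-03]
 [-0.000e+00 -2.000e-04  4.685e-01]
 [ 0.000e+00 -2.000e-04  1.900e-03]
 [-0.000e+00  0.000e+00  2.931e-01]]
6.442957278807171e-11 9.405963508068993e-11
```

```bash
cat > plan.py <<'E'
from h import *
from fit2 import fk2
_w=np.load('kin2.npz')['w']
LO=np.array([-2.59,-.33,-1.39,.1,-1.04,.21,-2.66]);HI=np.array([2.59,1.99,1.29,2.45,4.18,1.99,2.66])
from scipy.optimize import least_squares
def fk(q):
    p,R,pts=fk2(_w,np.atleast_2d(q)); return p[0],R[0],[x[0] for x in pts]
def ik(p,R,q0,mg=.04,reg=1e-3):
    def f(q):
        a,B,_=fk(q); return np.r_[(a-p)*3,(B-R).ravel(),reg*(q-q0)]
    r=least_squares(f,np.clip(q0,LO+mg+.001,HI-mg-.001),bounds=(LO+mg,HI-mg),max_nfev=60)
    a,B,_=fk(r.x)
    return r.x if np.abs(a-p).max()<2e-3 and np.abs(B-R).max()<6e-3 else None
rng=np.random.default_rng(0)
SEEDS=[rng.uniform(LO,HI) for _ in range(400)]
# obstacles: sdf-ish distance
def box(P,c,yaw,h):
    d=P-c; cc,s=np.cos(yaw),np.sin(yaw); L=np.c_[cc*d[:,0]+s*d[:,1],-s*d[:,0]+cc*d[:,1],d[:,2]]
    e=np.abs(L)-h; return np.linalg.norm(np.maximum(e,0),axis=1)+np.minimum(e.max(1),0)
def cyl(P,c,r,h):
    e=np.c_[np.hypot(P[:,0]-c[0],P[:,1]-c[1])-r,P[:,2]-h]; return np.linalg.norm(np.maximum(e,0),axis=1)+np.minimum(e.max(1),0)
OB={'table':lambda P:P[:,2],'loupe':lambda P:cyl(P,(.436,.083),.02,.032),'dish':lambda P:cyl(P,(.5025,.3355),.038,.042),
 'tape':lambda P:cyl(P,(.737,.074),.047,.05),'ring':lambda P:box(P,np.array([.40,-.346,.02]),.2,np.array([.036,.036,.025])),
 'cup':lambda P:cyl(P,CUP,.034,.085),
 'brush':lambda P:box(P,np.array([.73,.245,.012]),-.75,np.array([.09,.03,.014]))}
def flap(P,side,ang):
    s=-1 if side=='short' else 1; hz,ln=(.08,.075) if s<0 else (.0845,.105)
    c,sn=np.cos(YAW),np.sin(YAW); d=P-np.r_[CAR,0]; L=np.c_[c*d[:,0]+sn*d[:,1],-sn*d[:,0]+c*d[:,1],d[:,2]]
    y=.085-s*L[:,1]; z=L[:,2]-hz   # inward,up
    al=y*np.cos(ang)+z*np.sin(ang); nn=-y*np.sin(ang)+z*np.cos(ang)
    e=np.abs(np.c_[L[:,0],al-ln/2,nn])-np.array([.074,ln/2,.002]); return np.linalg.norm(np.maximum(e,0),axis=1)+np.minimum(e.max(1),0)
def walls(P):
    o=[]
    for c,h in (((0,.0825),(.075,.0025)),((0,-.0825),(.075,.0025)),((.0725,0),(.0025,.085)),((-.0725,0),(.0025,.085))):
        w=carton((c[0],c[1],.04)); o.append(box(P,w,YAW,np.array([h[0],h[1],.04])))
    return np.min(o,0)
FL={'short':2.09,'long':1.86}
OB['walls']=walls; OB['short']=lambda P:flap(P,'short',FL['short']); OB['long']=lambda P:flap(P,'long',FL['long'])
def clr(q,skip=(),tip=True):
    _,R,pts=fk(q); sh,el,wr,tc=pts[1],pts[3],pts[5],pts[7]
    out=[]
    def seg(a,b,r,n): return a+(b-a)*np.linspace(0,1,n)[:,None],np.full(n,r)
    z=R[:,2]; S=[seg(sh+(el-sh)*.3,el,.065,8),seg(el,wr,.06,10),seg(wr,tc-z*.13,.055,5),seg(tc-z*.13,tc-z*.065,.05,4)]
    cam=tc+R@np.array([0,-.07,-.125]); S.append(seg(cam,cam,.03,1))
    P=np.vstack([s[0] for s in S]); r=np.concatenate([s[1] for s in S])
    best=(9,'')
    for n,f in OB.items():
        if n in skip: continue
        dd=f(P)-r; m=dd.min()
        if m<best[0]: best=(m,n+str(dd.argmin()))
    # fingers, +-57 mm wide
    F=np.vstack([tc+R@np.array([sx*.05,sy*.011,zz]) for sx in(-1,1) for sy in (-1,1) for zz in (-.06,-.03,-.0,.008)])
    F=np.vstack([tc+R@np.array([sx*.05,sy*.011,zz]) for sx in(-1,1) for sy in (-1,1) for zz in (-.06,-.03,-.0,.008)]).reshape(-1,3)
    for n,f in OB.items():
        if n in skip or n=='cup': continue
        m=f(F).min()-.006
        if m<best[0]: best=(m,n+'F')
    return best
E
cat > s1.py <<'E'
from plan import *
import sys
# grasp options
z=.05; G=[]
for yaw in range(-160,181,20):
  for down in (.15,.3,.45,.6):
    for flip in (0,1):
      R=att(np.radians(yaw),down,0,flip); p=np.r_[CUP,z]+R[:,2]*.013
      b=None
      for s in SEEDS[:8]:
        q=ik(p,R,s)
        if q is None: continue
        c=clr(q,skip=())
        if b is None or c[0]>b[0][0]: b=(c,q)
      if b: G.append((b[0],yaw,down,flip,b[1].round(2)))
G.sort(key=lambda g:-g[0][0])
for g in G[:40]: print(g)
E
time python3 s1.py
```

```text
((np.float64(-0.03257378935911482), 'cup26'), -100, 0.15, 0, array([-0.78,  1.06, -0.1 ,  1.63,  0.6 ,  1.86, -1.39]))
((np.float64(-0.03257748599999398), 'cup26'), -60, 0.15, 0, array([-1.17,  0.98,  0.13,  1.99,  0.96,  1.43, -1.37]))
((np.float64(-0.03257836303342869), 'cup26'), 80, 0.15, 1, array([ 0.98,  1.49, -1.13,  2.27, -1.  ,  0.25,  1.25]))
((np.float64(-0.0325799599776632), 'cup26'), 140, 0.15, 1, array([ 0.19,  1.08, -0.44,  1.7 , -0.59,  1.5 ,  1.03]))
((np.float64(-0.03258068897751131), 'cup26'), -80, 0.15, 0, array([-0.76,  1.03, -0.28,  1.78,  0.88,  1.82, -1.46]))
((np.float64(-0.03258085750137971), 'cup26'), -80, 0.15, 1, array([-1.17,  1.04,  0.28,  1.81,  0.64,  1.51,  1.96]))
((np.float64(-0.03258128639162482), 'cup26'), 80, 0.15, 0, array([ 0.98,  1.49, -1.13,  2.27, -1.  ,  0.25, -1.89]))
((np.float64(-0.03258132613873436), 'cup26'), -60, 0.15, 1, array([-1.3 ,  1.  ,  0.3 ,  2.  ,  0.88,  1.31,  1.85]))
((np.float64(-0.032581427597877625), 'cup26'), 180, 0.15, 1, array([-0.02,  1.19, -0.54,  1.44, -0.14,  1.89,  0.99]))
((np.float64(-0.03258168659130269), 'cu
[... 2953 characters left out ...]
140, 0.3, 1, array([ 0.19,  1.01, -0.46,  1.74, -0.53,  1.39,  0.99]))
((np.float64(-0.03432174524602659), 'cup26'), -100, 0.3, 0, array([-1.04,  1.01,  0.29,  1.68,  0.4 ,  1.59, -1.15]))
((np.float64(-0.034321895445473996), 'cup26'), -40, 0.3, 1, array([-1.34,  0.89,  0.27,  2.23,  1.22,  1.09,  1.68]))
((np.float64(-0.034322376650377275), 'cup26'), -80, 0.3, 0, array([-1.06,  0.94,  0.15,  1.84,  0.68,  1.47, -1.23]))
((np.float64(-0.03432286474291246), 'cup26'), -20, 0.3, 1, array([-0.96,  0.88, -0.22,  2.41,  1.71,  1.45,  1.46]))
((np.float64(-0.03432356534190291), 'cup26'), -20, 0.3, 0, array([-0.96,  0.88, -0.22,  2.41,  1.71,  1.45, -1.68]))
real	3m14.024s
user	3m8.671s
sys	0m0.331s
```

```bash
python3 - <<'E'
s=open('plan.py').read()
a=s.index("    cam=tc+R@"); b=s.index("    best=(9,'')")
s=s[:a]+"""    cam=tc+R@np.array([0,-.07,-.125]); S.append(seg(cam,cam,.03,1))
    S=S[:2]+[seg(wr,tc-z*.17,.055,5)]+S[4:]
    HB=np.array([tc+R@np.array([sx,sy,zz]) for sx in(-.043,0,.043) for sy in (-.043,0,.043) for zz in (-.062,-.09,-.12,-.15)])
    P=np.vstack([s[0] for s in S]+[HB]); r=np.concatenate([s[1] for s in S]+[np.zeros(len(HB))])
"""+s[b:]
open('plan.py','w').write(s)
E
cat > s2.py <<'E'
from plan import *
def best(p,R,n=25,q0=None):
    o=[]
    for s in ([q0] if q0 is not None else SEEDS[:n]):
        q=ik(p,R,s)
        if q is not None: o.append((clr(q),q))
    return sorted(o,key=lambda t:-t[0][0])
for nm,c,z,yaws in (('grasp',CUP,.05,(160,180,200,-60,-80)),('coaster',COA,.054,(180,-160,-140,-120,-60))):
  for y in yaws:
    for dn in (.2,.35,.5):
      R=att(np.radians(y),dn,0,True); o=best(np.r_[c,z]+R[:,2]*.013,R,10)
      for k in o[:1]: print(nm,y,dn,k[0],k[1].round(2))
for y in (-180,-163,-150,-130,20,40):
  for dn in (.2,.35):
   for roll in (0,2.4,-2.4):
    R=att(np.radians(y),dn,roll,True); p=carton((-.01,-.03*np.sign(roll)*1,.17)); o=best(p+R[:,2]*.013,R,10)
    for k in o[:1]: print('pour',y,dn,roll,k[0],k[1].round(2))
E
python3 s2.py
```

```text
grasp 160 0.2 (np.float64(-0.00243124281858835), 'tape17') [ 0.08  1.11 -0.48  1.56 -0.35  1.67  0.98]
grasp 160 0.35 (np.float64(0.012032607322595139), 'cup40') [-0.37  0.99  0.21  1.64 -0.64  1.74  1.4 ]
grasp 160 0.5 (np.float64(0.009003951640380231), 'cup40') [-0.46  0.93  0.3   1.7  -0.66  1.64  1.44]
grasp 180 0.2 (np.float64(0.01403390503126227), 'cup40') [ 0.16  1.31 -0.89  1.44  0.05  1.86  0.73]
grasp 180 0.35 (np.float64(0.012039602482041181), 'cup40') [ 0.22  1.31 -1.03  1.49  0.19  1.78  0.64]
grasp 180 0.5 (np.float64(0.009028613698892109), 'cup40') [ 0.26  1.27 -1.09  1.54  0.29  1.7   0.6 ]
grasp 200 0.35 (np.float64(0.01203236792945346), 'cup40') [-0.75  1.08  0.45  1.5  -0.3   1.89  1.8 ]
grasp 200 0.5 (np.float64(0.009002418146909406), 'cup40') [-0.78  1.02  0.49  1.56 -0.33  1.76  1.81]
grasp -60 0.2 (np.float64(0.014033373857066433), 'cup40') [-1.33  0.99  0.34  2.01  0.85  1.25  1.89]
grasp -60 0.35 (np.float64(0.012031412326683255), 'cup40') [-1.4   0.93  0.46  2.05  0.77  1.07  2.  ]
grasp -60 0.5 (np.float64(0.009004168508672826), 'cup40') [-1.11  0.79  0.12 
[... 3043 characters left out ...]
6070774303557), 'short23') [ 1.75  1.25 -1.35  2.35  3.79  0.26 -0.05]
pour 20 0.35 0 (np.float64(0.044149337603884405), 'longF') [ 1.5   0.75 -1.    2.4   4.14  0.57  1.7 ]
pour 20 0.35 2.4 (np.float64(0.03802987275662474), 'short23') [ 1.7   1.01 -1.28  2.34  3.93  0.25 -0.37]
pour 40 0.2 0 (np.float64(0.040101363101731825), 'short57') [ 1.68  1.12 -1.21  2.2  -1.    0.44  0.92]
pour 40 0.2 2.4 (np.float64(-0.002283619418180019), 'short23') [ 1.69  1.14 -1.22  2.14 -0.85  0.47 -1.62]
pour 40 0.35 0 (np.float64(0.042806508668916936), 'longF') [ 1.7   1.11 -1.32  2.2  -0.54  0.31  0.4 ]
pour 40 0.35 2.4 (np.float64(0.003390629065624144), 'short23') [ 1.65  0.98 -1.17  2.14 -0.83  0.47 -1.72]
```

```bash
cat > s3.py <<'E'
from plan import *
DN=.42
def chain(q,p0,R0,p1,R1,n,skip):
    o=[]
    rv=Ro.from_matrix(R0.T@R1).as_rotvec()
    for s in np.linspace(0,1,n+1)[1:]:
        R=R0@Ro.from_rotvec(rv*s).as_matrix()
        q=ik(p0+(p1-p0)*s,R,q,mg=.02,reg=3e-3)
        if q is None: return None,o
        o.append(clr(q,skip))
    return q,o
q0=robot.sense()['joint_pos']
dv=.013
for yg in (-163,-175):
 for yc in (-130,-120,-140):
  Rg=att(np.radians(yg),DN,0,True);Rp=att(np.radians(-163),DN,0,True);Rc=att(np.radians(yc),DN,0,True)
  P={'g':np.r_[CUP,.05]+Rg[:,2]*dv,'l':np.r_[CUP,.27]+Rg[:,2]*dv,'a':carton((-.01,-.03,.27))+Rp[:,2]*dv,'p':carton((-.01,-.03,.165))+Rp[:,2]*dv,'ca':np.r_[COA,.2]+Rc[:,2]*dv,'c':np.r_[COA,.054]+Rc[:,2]*dv}
  P['pg']=P['g']-Rg[:,2]*.1; P['cr']=P['c']-Rc[:,2]*.1
  for sd in [q0]+SEEDS[:6]:
    q=ik(P['pg'],Rg,sd,mg=.05)
    if q is None: continue
    path=[clr(q0+(q-q0)*s)[0] for s in np.linspace(0,1,15)]
    qs=[q];info=[min(path).round(3)];ok=True
    for a,b,Ra,Rb,sk in (('pg','g',Rg,Rg,()),('g','l',Rg,Rg,('cup',)),('l','a',Rg,Rp,('cup',)),('a','p',Rp,Rp,('cup',)),('p','a',Rp,Rp,('cup',)),('a','ca',Rp,Rc,('cup',)),('ca','c',Rc,Rc,('cup',)),('c','cr',Rc,Rc,('cup',))):
        q,o=chain(q,P[a],Ra,P[b],Rb,6,sk)
        if q is None: ok=False;info.append('fail '+a+b);break
        qs.append(q);info.append((min(o)[0].round(3),min(o)[1]))
        if b=='p' : info.append(('roll',min(clr(np.r_[q[:6],q[6]-t],('cup',)) for t in np.linspace(0,2.8,8))))
    print(yg,yc,ok,info)
    if ok: print(np.array(qs).round(2)[[0,1,2,4,7]])
E
python3 s3.py
```

```text
-175 -130 False [np.float64(0.024), (np.float64(0.011), 'cup40'), 'fail gl']
-175 -130 False [np.float64(0.024), (np.float64(0.011), 'cup40'), 'fail gl']
-175 -130 False [np.float64(0.022), (np.float64(0.011), 'cup40'), 'fail gl']
-175 -130 False [np.float64(0.024), (np.float64(0.011), 'cup40'), 'fail gl']
-175 -120 False [np.float64(0.024), (np.float64(0.011), 'cup40'), 'fail gl']
-175 -120 False [np.float64(0.024), (np.float64(0.011), 'cup40'), 'fail gl']
-175 -120 False [np.float64(0.022), (np.float64(0.011), 'cup40'), 'fail gl']
-175 -120 False [np.float64(0.024), (np.float64(0.011), 'cup40'), 'fail gl']
-175 -140 False [np.float64(0.024), (np.float64(0.011), 'cup40'), 'fail gl']
-175 -140 False [np.float64(0.024), (np.float64(0.011), 'cup40'), 'fail gl']
-175 -140 False [np.float64(0.022), (np.float64(0.011), 'cup40'), 'fail gl']
-175 -140 False [np.float64(0.024), (np.float64(0.011), 'cup40'), 'fail gl']
```

```bash
cat > s4.py <<'E'
from plan import *
def ok(p,R):
    for s in SEEDS[:6]:
        if ik(p,R,s,mg=.03) is not None: return True
    return False
for DN in (.42,.52,.62):
    for nm,c in (('cup',CUP),('mid',(CUP+CAR)/2),('car',carton((-.01,-.03,0))[:2]),('coa',COA)):
        row=[]
        for y in (-180,-163,-140,-120,-100,-80,-60):
            R=att(np.radians(y),DN,0,True)
            row.append(''.join('X' if ok(np.r_[c,z]+R[:,2]*.013,R) else '.' for z in (.055,.17,.22,.27)))
        print(DN,nm,row)
E
python3 s4.py
```

```text
0.42 cup ['XXXX', 'XX..', 'XX..', 'XXXX', 'XXXX', 'XXXX', 'XXXX']
0.42 mid ['XX..', 'XXX.', 'XXXX', 'XXXX', 'XXXX', 'XXXX', 'XXXX']
0.42 car ['XX..', 'XXXX', 'XXXX', 'XXXX', 'XXXX', 'XXXX', 'XXXX']
0.42 coa ['....', '....', '....', 'XXX.', 'XXXX', 'XXXX', 'XXXX']
0.52 cup ['XXXX', 'XXX.', 'XXX.', 'XXXX', 'XXXX', 'XXXX', 'XXXX']
0.52 mid ['XXX.', 'XXXX', 'XXXX', 'XXXX', 'XXXX', 'XXXX', 'XXXX']
0.52 car ['XXX.', 'XXXX', 'XXXX', 'XXXX', 'XXXX', 'XXXX', 'XXXX']
0.52 coa ['X...', '....', 'X...', 'XXXX', 'XXXX', 'XXXX', 'XXXX']
0.62 cup ['XXXX', 'XXXX', 'XXXX', 'XXXX', 'XXXX', 'XXXX', 'XXXX']
0.62 mid ['XXXX', 'XXXX', 'XXXX', 'XXXX', 'XXXX', 'XXXX', 'XXXX']
0.62 car ['XXXX', 'XXXX', 'XXXX', 'XXXX', 'XXXX', 'XXXX', 'XXXX']
0.62 coa ['X...', 'X...', 'XX..', 'XXXX', 'XXXX', 'XXXX', 'XXXX']
```

```bash
sed -i 's/^for yg in.*/for yg in (-60,-70):/; s/^ for yc in.*/ for yc in (-60,-75,-100,-115):/; s/^DN=.*/DN=.45/; s/-163/-155/g; s/SEEDS\[:6\]/SEEDS[:4]/' s3.py; sed -i "s/np.r_\[COA,.2\]/np.r_[COA,.22]/" s3.py; python3 s3.py
```

```text
-60 -60 True [np.float64(0.037), (np.float64(0.01), 'cup40'), (np.float64(0.046), 'dish32'), (np.float64(0.064), 'longF'), (np.float64(0.028), 'shortF'), ('roll', (np.float64(0.026902528029670254), 'shortF')), (np.float64(0.036), 'shortF'), (np.float64(0.043), 'longF'), (np.float64(0.025), 'brush32'), (np.float64(0.025), 'dish57')]
[[-0.96  0.78 -0.28  1.94  0.92  1.54  1.82]
 [-0.86  0.82 -0.22  2.04  1.05  1.4   1.76]
 [-0.83  0.43 -0.25  1.99  0.96  1.61  2.13]
 [-0.08  0.83  0.23  1.53  0.38  1.77  2.05]
 [-0.7   0.89 -0.12  1.76  1.19  1.37  2.03]]
-60 -60 True [np.float64(0.037), (np.float64(0.01), 'cup40'), (np.float64(0.046), 'dish32'), (np.float64(0.064), 'longF'), (np.float64(0.028), 'shortF'), ('roll', (np.float64(0.026902537372942292), 'shortF')), (np.float64(0.036), 'shortF'), (np.float64(0.043), 'longF'), (np.float64(0.025), 'brush32'), (np.float64(0.025), 'dish57')]
[[-1.34  0.77  0.23  1.97  0.73  1.29  2.01]
 [-1.25  0.83  0.28  2.06  0.85  1.11  1.95]
 [-1.29  0.43  0.33  2.02  0.84  1.42  2.26]
 [-0.33  0.93  0.67  1.55  0.19  1.68  2.3 ]
 [-1.03  0.92  0.35  1.79 
[... 7179 characters left out ...]
 ]
 [-0.85  0.48 -0.17  1.91  0.85  1.68  2.11]
 [-0.1   0.84  0.26  1.53  0.37  1.76  2.07]
 [-0.71  1.12  0.23  1.2   0.37  1.8   2.1 ]]
-70 -115 True [np.float64(0.031), (np.float64(0.01), 'cup40'), (np.float64(0.039), 'dish32'), (np.float64(0.063), 'longF'), (np.float64(0.028), 'shortF'), ('roll', (np.float64(0.026902537642511888), 'shortF')), (np.float64(0.036), 'shortF'), (np.float64(0.045), 'longF'), (np.float64(0.011), 'brush32'), (np.float64(0.018), 'brush32')]
[[-1.3   0.82  0.28  1.85  0.6   1.37  2.07]
 [-1.22  0.86  0.32  1.97  0.69  1.18  2.01]
 [-1.27  0.49  0.38  1.93  0.73  1.5   2.26]
 [-0.34  0.94  0.68  1.55  0.18  1.68  2.31]
 [-0.83  1.16  0.47  1.21  0.22  1.75  2.23]]
```

```bash
cat >> h.py <<'E'
DN=.45; DV=.013
RG=att(np.radians(-60),DN,0,True); RP=att(np.radians(-155),DN,0,True)
def st():
    s=robot.sense(); print('t %.2f'%s['t'],'tcp',s['tcp_pos'].round(4),'F',s['wrist_force'].round(1),'op %.3f'%s['opening'],'q',s['joint_pos'].round(2)); return s
E
cat > e1.py <<'E'
from plan import *
g=np.r_[CUP,.05]+RG[:,2]*DV
q=ik(g-RG[:,2]*.1,RG,robot.sense()['joint_pos'],mg=.05,reg=1e-4); print(q.round(2), clr(q))
robot.move_joints(list(q)); st()
robot.move_straight(list(g-RG[:,2]*.1),vel=.1,attitude=list(rpy(RG)))
st(); grab('wrist','w1.png'); grab('scene','s1.png')
E
python3 e1.py
```

```text
[-0.83  0.81 -0.45  1.93  0.98  1.64  1.76] (np.float64(0.037463353445237935), 'dishF')
t 1.77 tcp [0.3989 0.282  0.088 ] F [-0.1  0.1  0.1] op 1.002 q [-0.83  0.81 -0.45  1.93  0.98  1.64  1.76]
t 2.02 tcp [0.3988 0.2818 0.0881] F [ 0.6  0.4 -0.7] op 0.999 q [-0.83  0.81 -0.45  1.93  0.98  1.64  1.76]
```

View pics/w1.png

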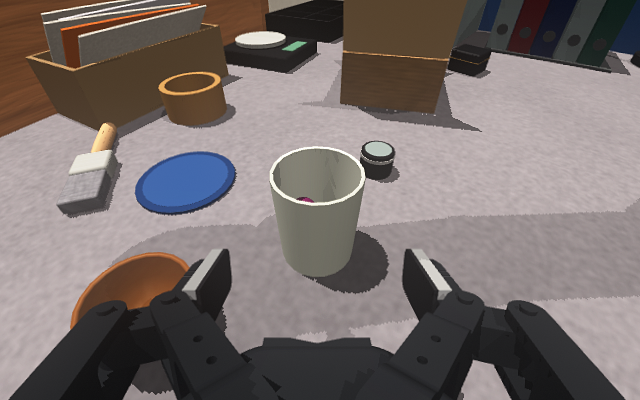

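View pics/s1.png

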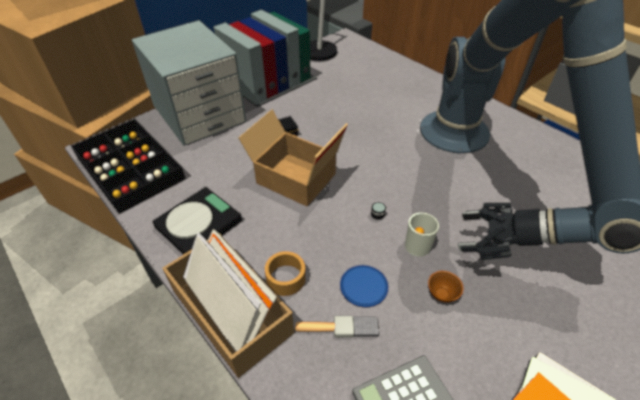

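The wrist view shows the cup centred between the pads, with its rim spanning columns 270–365 and about 320 as the mid line. The dish is clear of the left finger. Grasping now.

```bash
cat > e2.py <<'E'
from plan import *
g=np.r_[CUP,.05]+RG[:,2]*DV
print(robot.move_straight(list(g),vel=.12,contact_N=6)); st()
robot.grip(0.0,strength=45); st()
robot.move_straight(list(np.r_[g[:2],.09]),vel=.12); st()
grab('wrist','w2.png'); grab('scene','s2.png')
E
python3 e2.py
```

```text
False
t 3.10 tcp [0.4437 0.2043 0.0443] F [-0.2  0.7  0.2] op 1.005 q [-0.72  0.85 -0.39  2.03  1.11  1.51  1.71]
t 3.42 tcp [0.4437 0.2042 0.0449] F [-1.6  2.2  3.9] op 0.755 q [-0.72  0.85 -0.39  2.03  1.11  1.51  1.71]
t 3.96 tcp [0.4438 0.2033 0.0896] F [-0.2 -0.2 -2.3] op 0.759 q [-0.71  0.76 -0.41  2.04  1.08  1.54  1.78]
```

View pics/w2.png

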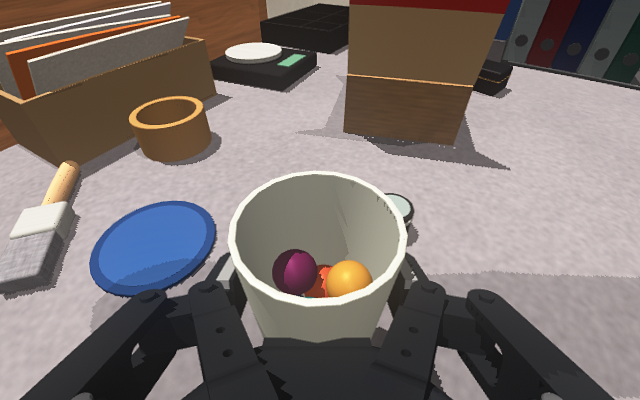

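View pics/s2.png

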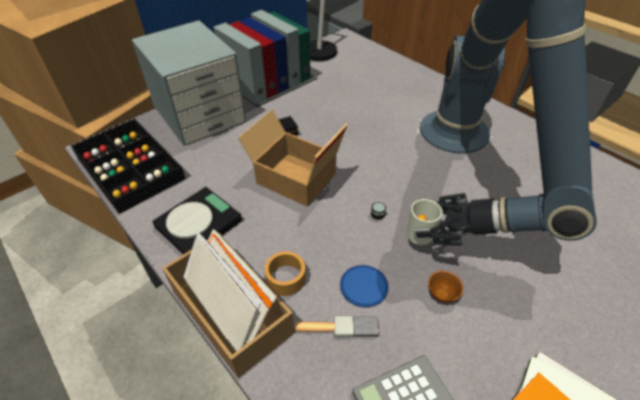

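```bash
cat > e3.py <<'E'
from plan import *
g=np.r_[CUP,.05]+RG[:,2]*DV
robot.move_straight([g[0],g[1],.27],vel=.25); st()
a=carton((-.01,-.03,.27))+RP[:,2]*DV
robot.move_straight(list(a),vel=.22,attitude=list(rpy(RP))); s=st()
print(clr(s['joint_pos'],('cup',)))
p=carton((-.01,-.03,.165))+RP[:,2]*DV
robot.move_straight(list(p),vel=.15); s=st()
for t in (0,1,2,2.8): print(clr(np.r_[s['joint_pos'][:6],s['joint_pos'][6]-t],('cup',)))
grab('wrist','w3.png'); grab('scene','s3.png'); grab('side','d3.png')
E
python3 e3.py
```

```text
t 4.92 tcp [0.4435 0.2028 0.2687] F [-0.5 -0.1 -2.5] op 0.761 q [-0.66  0.45 -0.46  1.98  0.99  1.69  2.1 ]
t 6.93 tcp [ 0.4955 -0.2008  0.2643] F [ 0.1  0.7 -2.4] op 0.758 q [-0.    0.7   0.1   1.49  0.46  1.95  2.06]
(np.float64(0.1062801190073255), 'shortF')
t 7.78 tcp [ 0.4957 -0.2027  0.1601] F [ 0.2  0.1 -2.5] op 0.759 q [0.01 0.82 0.1  1.53 0.43 1.81 1.98]
(np.float64(0.027914905909892984), 'shortF')
(np.float64(0.054291077738955286), 'walls56')
(np.float64(0.03263254923612986), 'shortF')
(np.float64(0.02721813158480326), 'shortF')
```

View pics/s3.png

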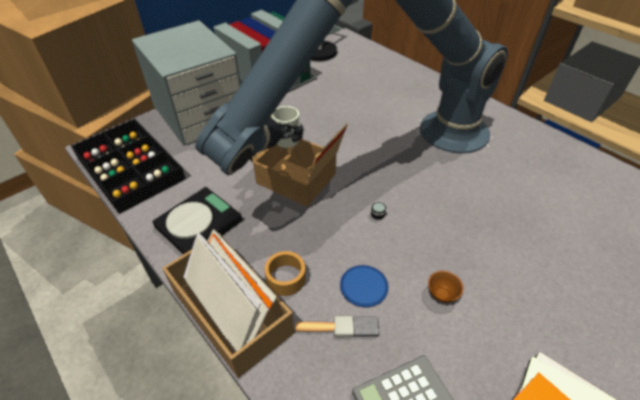

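View pics/d3.png

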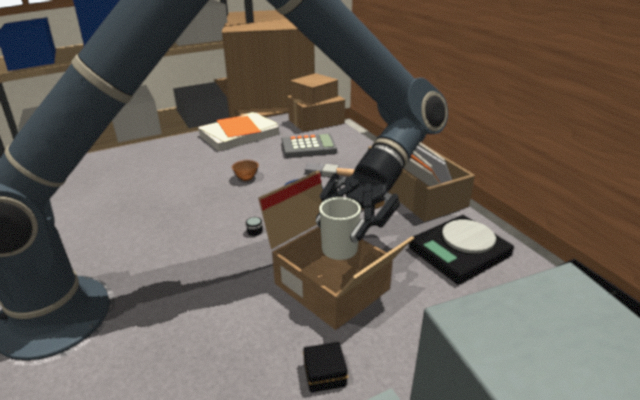

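View pics/w3.png

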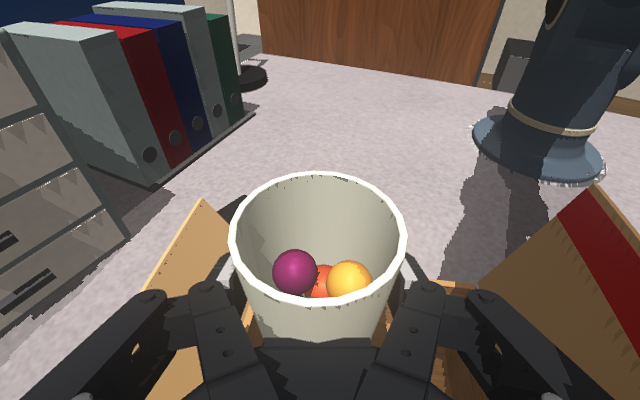

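The cup is upright over the open carton, at about (340,230) in the side view, and both flaps are clear. Next I check the pour direction with FK, then roll.

```bash
cat > e4.py <<'E'
from plan import *
s=robot.sense(); q=s['joint_pos'].copy()
_,R,_=fk(q); u=R.T@np.array([0,0,1]); c,sn=np.cos(YAW),np.sin(YAW)
for t in (1,1.7,2.3,2.8):
    p,R2,_=fk(np.r_[q[:6],q[6]-t]); a=R2@u; P=p-R2[:,2]*DV; m=P+a*.035; d=m-np.r_[CAR,0]
    print(t,'tilt',np.degrees(np.arccos(a[2])).round(), 'mouth local',(c*d[0]+sn*d[1]).round(3),(-sn*d[0]+c*d[1]).round(3),m[2].round(3))
if __import__('sys').argv[1:]:
    for t in (1.2,1.6,2.0,2.4,2.8):
        robot.move_joints(list(np.r_[q[:6],q[6]-t])); 
        if t==2.0: grab('side','d4a.png')
    robot.sleep(.3); st(); grab('side','d4.png'); grab('scene','s4.png')
    robot.sleep(.4); st()
    np.save('qpour.npy',q)
E
python3 e4.py
```

```text
1 tilt 51.0 mouth local -0.007 -0.003 0.188
1.7 tilt 85.0 mouth local 0.001 0.003 0.169
2.3 tilt 110.0 mouth local 0.01 -0.004 0.154
2.8 tilt 125.0 mouth local 0.015 -0.016 0.146
```

```bash
python3 e4.py go | tail -2
```

```text
t 11.26 tcp [ 0.4958 -0.2027  0.1604] F [ 0.6  0.  -0.8] op 0.756 q [ 0.01  0.82  0.1   1.53  0.43  1.81 -0.82]
t 11.76 tcp [ 0.4958 -0.2027  0.1604] F [ 0.4  0.6 -2. ] op 0.756 q [ 0.01  0.82  0.1   1.53  0.43  1.81 -0.82]
```

View pics/d4.png

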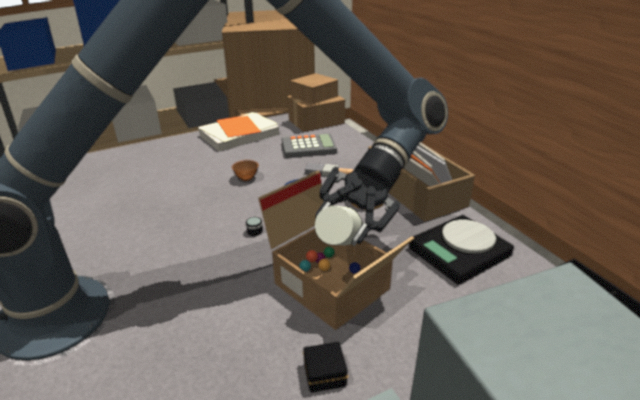

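View pics/s4.png

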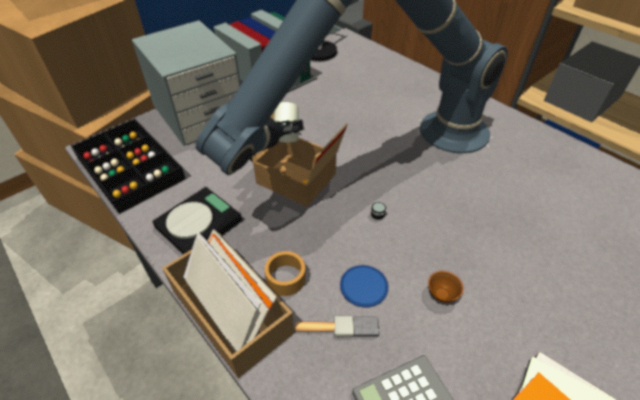

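Stones show in the carton around (305–355, 250–270). I'll roll the cup back, raise it, and count six stones before moving on.

```bash
cat > e5.py <<'E'
from plan import *
q=np.load('qpour.npy')
robot.move_joints(list(q)); 
a=carton((-.01,-.03,.27))+RP[:,2]*DV
robot.move_straight(list(a),vel=.25,attitude=list(rpy(RP))); st()
f=grab('side'); g=grab('wrist','w5.png')
im=cv2.cvtColor(f['image'][200:330,240:420],cv2.COLOR_RGB2BGR); cv2.imwrite('pics/d5.png',cv2.resize(im,None,fx=4,fy=4,interpolation=cv2.INTER_CUBIC))
E
python3 e5.py
```

```text
t 14.70 tcp [ 0.4951 -0.2023  0.264 ] F [-0.  -0.2 -1.4] op 0.761 q [-0.02  0.7   0.13  1.49  0.45  1.94  2.07]
```

View pics/d5.png

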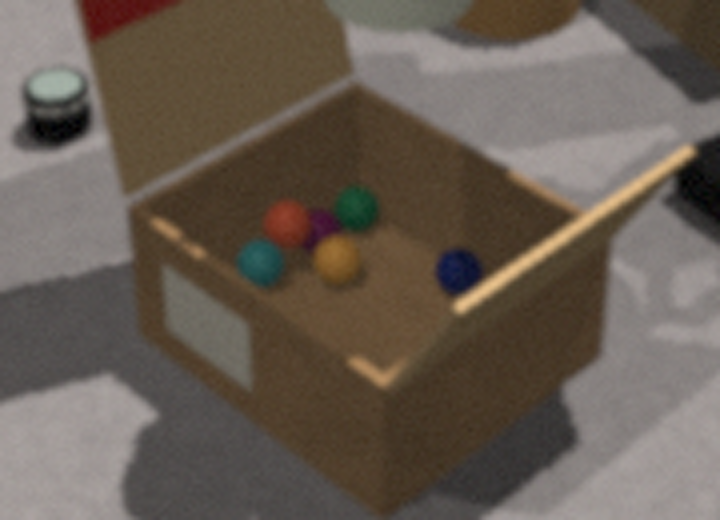

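View pics/w5.png

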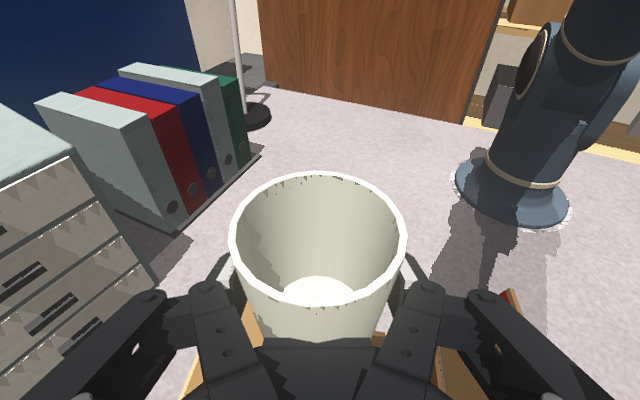

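All six stones are in the carton: red, purple, green, turquoise, amber and blue. The cup is empty and has not slipped in the grip. Next is placing it on the coaster.

```bash
cat > e6.py <<'E'
from plan import *
c=np.r_[COA,.054]+RG[:,2]*DV
robot.move_straight([c[0],c[1],.264],vel=.22,attitude=list(rpy(RG))); st()
robot.move_straight([c[0],c[1],.07],vel=.18); st()
print(robot.move_straight([c[0],c[1],c[2]-.003],vel=.04,contact_N=4)); st()
grab('wrist','w6.png'); grab('scene','s6.png'); grab('side','d6.png')
E
python3 e6.py
```

```text
t 16.85 tcp [0.6219 0.1956 0.2641] F [-0.1 -0.5 -1.9] op 0.759 q [-0.59  0.59 -0.26  1.72  1.16  1.57  2.34]
t 18.07 tcp [0.6222 0.197  0.0711] F [-0.2 -0.3 -0.4] op 0.756 q [-0.62  0.86 -0.23  1.76  1.23  1.44  2.04]
True
t 18.61 tcp [0.6217 0.1965 0.0489] F [0.2 1.2 3.3] op 0.755 q [-0.62  0.9  -0.23  1.76  1.24  1.44  2.02]
```

View pics/s6.png

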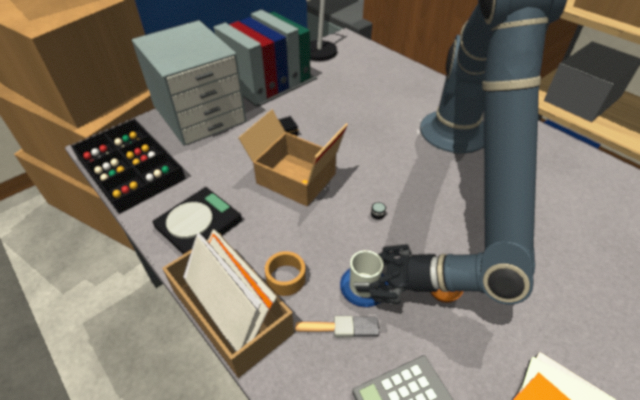

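View pics/w6.png

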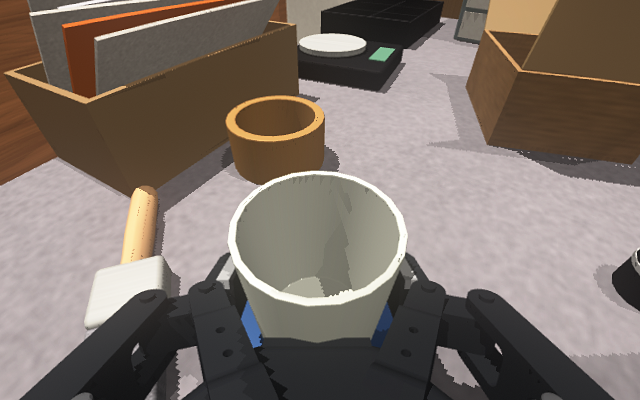

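```bash
cat > e7.py <<'E'
from plan import *
robot.grip(0.92); s=st()
p=s['tcp_pos']-RG[:,2]*.1
robot.move_straight(list(p),vel=.15); st()
robot.move_straight([p[0],p[1],.26],vel=.3); st()
f=grab('scene','s7.png'); grab('side','d7.png'); 
W=cloud(f)[225:320,330:400].reshape(-1,3); W=W[np.isfinite(W[:,2])]
T=W[(W[:,2]>.083)&(W[:,2]<.094)&(np.hypot(W[:,0]-COA[0],W[:,1]-COA[1])<.06)]
print(len(T),T.mean(0),(T.min(0)+T.max(0))/2, T.max(0)-T.min(0))
E
python3 e7.py
```

```text
t 19.05 tcp [0.6209 0.1962 0.0477] F [ 0.  -0.5  0.7] op 0.917 q [-0.62  0.9  -0.23  1.76  1.24  1.43  2.02]
t 19.87 tcp [0.5762 0.2731 0.0911] F [ 1.3  0.8 -0.6] op 0.921 q [-0.72  0.86 -0.28  1.71  1.14  1.55  2.05]
t 20.58 tcp [0.576  0.273  0.2596] F [ 0.1 -0.7  0.4] op 0.918 q [-0.7   0.63 -0.3   1.66  1.09  1.68  2.29]
200 [0.6155923  0.20764653 0.08738789] [0.61579511 0.20646585 0.08779558] [0.06730898 0.06646954 0.00954858]
```

View pics/s7.png

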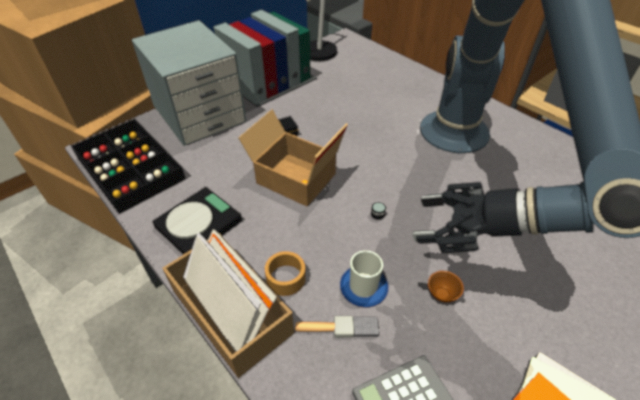

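```bash
cat > s8.py <<'E'
from plan import *
# plan flap closing: tool down, jaws along carton x, two variants
q0=robot.sense()['joint_pos']
FL['long']=1.86
for sg in (1,-1):
    y=YAW-np.pi/2 if sg>0 else YAW+np.pi/2
    R=att(y,np.pi/2)
    for nm,l in (('s0',(0,-.165,.25)),('s1',(0,-.165,.13)),('s2',(0,-.1,.13)),('s3',(0,-.035,.094)),('l0',(0,.16,.28)),('l1',(0,.16,.16)),('l3',(0,.01,.1))):
        q=ik(carton(l),R,q0,reg=3e-3); print(sg,nm,None if q is None else (q.round(2),clr(q,('short','long'))))
        if q is not None and nm=='s0': print([ '%.3f %s'%clr(q0+(q-q0)*t) for t in np.linspace(0,1,9)])
E
python3 s8.py
```

```text
1 s0 None
1 s1 None
1 s2 None
1 s3 None
1 l0 None
1 l1 None
1 l3 None
-1 s0 None
-1 s1 None
-1 s2 None
-1 s3 None
-1 l0 None
-1 l1 None
-1 l3 None
```

The cup stands upright and centred on the coaster, with its rim at (0.6158, 0.2065) and z of about 0.088. Next I plan the flap moves.

```bash
sed -i "s/q=ik(carton(l),R,q0,reg=3e-3)/q=next((x for x in (ik(carton(l),R,s,reg=3e-4) for s in [q0,qd]+SEEDS[:6]) if x is not None),None)/; s/^FL.*/qd=np.array([-.3,.6,0,1.6,0,1.1,0.3])/" s8.py; python3 s8.py
```

```text
1 s0 (array([ 0.32,  0.41,  0.2 ,  1.62, -0.09,  1.12,  0.83]), (np.float64(0.1700823609337696), 'wallsF'))
['0.183 cup56', '0.166 cup56', '0.127 longF', '0.069 longF', '0.020 longF', '0.032 longF', '0.085 shortF', '0.073 shortF', '0.096 shortF']
1 s1 (array([ 0.37,  0.52,  0.13,  1.73, -0.08,  0.89,  0.83]), (np.float64(0.07477746708555039), 'wallsF'))
1 s2 (array([ 0.28,  0.46,  0.14,  1.84, -0.08,  0.84,  0.75]), (np.float64(0.036190050191644764), 'wallsF'))
1 s3 (array([ 0.2 ,  0.45,  0.11,  1.97, -0.07,  0.73,  0.65]), (np.float64(0.014880596674787283), 'wallsF'))
1 l0 (array([-0.16,  0.08,  0.1 ,  1.97, -0.01,  1.09,  0.24]), (np.float64(0.1963857688299505), 'wallsF'))
1 l1 (array([-0.15,  0.22,  0.1 ,  2.12, -0.03,  0.8 ,  0.26]), (np.float64(0.09033275813326322), 'wallsF'))
1 l3 (array([ 0.13,  0.41,  0.12,  2.02, -0.07,  0.72,  0.58]), (np.float64(0.01732379505014245), 'wallsF'))
-1 s0 (array([ 0.87,  0.47, -0.58,  1.58,  0.28,  1.17, -2.62]), (np.float64(0.17008243553003582), 'wallsF'))
['0.183 cup56', '0.173 cup56', '0.142 longF', '0.070 longF', '0.037 longF', '0.053 longF', '0.073 shortF', '0.079 shortF', '0.096 shortF']
-1 s1 (array([ 0.77,  0.56, -0.43,  1.7 ,  0.28,  0.93, -2.62]), (np.float64(0.07477756963579989), 'wallsF'))
-1 s2 (array([ 0.6 ,  0.48, -0.29,  1.82,  0.17,  0.87, -2.62]), (np.float64(0.03619010498617616), 'wallsF'))
-1 s3 (array([ 0.38,  0.45, -0.11,  1.96,  0.07,  0.74, -2.62]), (np.float64(0.014880601506526295), 'wallsF'))
-1 l0 None
-1 l1 (array([-0.73,  0.27,  0.79,  2.15, -0.27,  0.82, -2.62]), (np.float64(0.09033248129373822), 'wallsF'))
-1 l3 (array([ 0.21,  0.41,  0.01,  2.02, -0.01,  0.72, -2.62]), (np.float64(0.01732380528800953), 'wallsF'))
```

```bash
cat >> h.py <<'E'
RD=att(YAW-np.pi/2,np.pi/2)
def tip(y,z,x=0.): return carton((x,y,z+.011))
def go(y,z,vel=.2,**k): return robot.move_straight(list(tip(y,z)),vel=vel,attitude=list(rpy(RD)),**k)
E
cat > e8.py <<'E'
from plan import *
robot.grip(0.0,strength=40)
q0=robot.sense()['joint_pos']
q=ik(tip(-.165,.30),RD,np.array([.32,.41,.2,1.62,-.09,1.12,.83]),reg=1e-4); print(q.round(2))
print(['%.3f %s'%clr(q0+(q-q0)*t) for t in np.linspace(0,1,9)])
robot.move_joints(list(q)); st()
go(-.165,.115,.3); st()
go(-.098,.118,.15); st()
grab('side','d8a.png')
for th in (1.35,1.1,.85,.6,.4,.25):
    go(-.085+.060*np.cos(th)-.013, .08+.060*np.sin(th)+.002,.15)
s=st()
grab('side','d8b.png')
print(go(-.035,.079,.05,contact_N=4)); st()
grab('side','d8.png')
E
python3 e8.py
```

```text
[ 0.27  0.37  0.26  1.54 -0.1   1.24  0.84]
['0.185 cup56', '0.175 cup56', '0.134 longF', '0.079 longF', '0.042 longF', '0.056 longF', '0.115 longF', '0.121 shortF', '0.154 shortF']
t 23.57 tcp [ 0.5554 -0.322   0.3104] F [ 0.3  0.5 -0.4] op 0.002 q [ 0.27  0.37  0.26  1.54 -0.1   1.24  0.84]
t 24.34 tcp [ 0.5558 -0.3241  0.1272] F [-0.3 -0.3  0.8] op -0.000 q [ 0.3   0.53  0.23  1.74 -0.15  0.89  0.88]
t 24.94 tcp [ 0.5358 -0.2604  0.1301] F [-0.1 -0.8 -0.7] op -0.002 q [ 0.21  0.46  0.23  1.85 -0.13  0.84  0.8 ]
t 26.57 tcp [ 0.5181 -0.2042  0.1077] F [0.2 0.2 0.3] op -0.001 q [ 0.14  0.44  0.21  1.95 -0.13  0.76  0.71]
True
t 26.96 tcp [ 0.5181 -0.2014  0.095 ] F [-0.9  0.7  6.7] op 0.003 q [ 0.13  0.45  0.21  1.97 -0.13  0.73  0.71]
```

View pics/d8a.png

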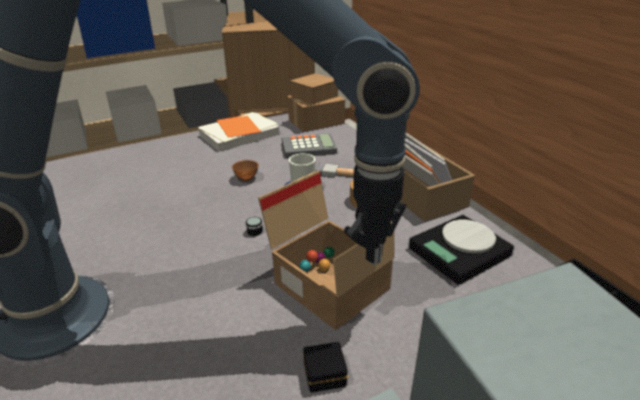

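View pics/d8.png

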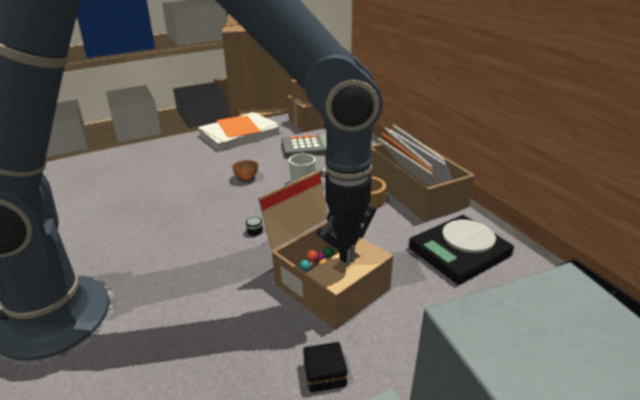

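The short flap was pressed to a hard stop, with the tip at z of about 0.084 and roughly 6.7 N. I'll lift off, measure it, then do the long flap.

```bash
cat > e9.py <<'E'
from plan import *
s=robot.sense()
go(-.040,.22,.3); st()
f=grab('side','d9.png'); f2=grab('scene','s9.png')
c,sn=np.cos(YAW),np.sin(YAW)
for n,F in (('side',f),('scene',f2)):
    W=cloud(F).reshape(-1,3); W=W[np.isfinite(W[:,2])]; d=W-np.r_[CAR,0]
    L=np.c_[c*d[:,0]+sn*d[:,1],-sn*d[:,0]+c*d[:,1],d[:,2]]
    m=(np.abs(L[:,0])<.065)&(L[:,1]>-.08)&(L[:,1]<-.015)&(L[:,2]>.06)&(L[:,2]<.13); T=L[m]
    print(n,len(T),T.min(0),T.max(0), np.polyfit(T[:,1],T[:,2],1), np.median(T[:,2]))
E
python3 e9.py
```

```text
t 27.62 tcp [ 0.5181 -0.2039  0.2307] F [-0.5 -0.  -1.4] op -0.001 q [ 0.1   0.29  0.24  1.84 -0.08  1.02  0.67]
side 1705 [-0.06485923 -0.07992526  0.08140763] [ 0.06497906 -0.01501136  0.08753666] [0.00251439 0.08444204] 0.08430641656690235
scene 740 [-0.06482219 -0.07992633  0.07794196] [ 0.06486942 -0.01503277  0.08793134] [0.00302139 0.08380756] 0.0837212838484834
```

View pics/d9.png

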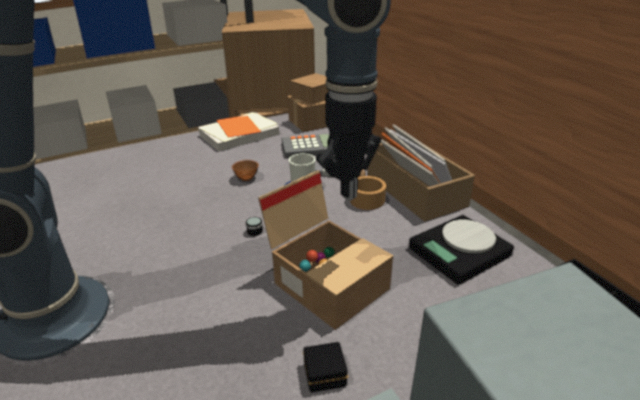

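The short flap is flat, with a depth slope of 0.003 rad. Now the long flap.

```bash
cat > e10.py <<'E'
from plan import *
go(-.040,.26,.3); go(.165,.26,.3); st()
go(.165,.150,.3); st()
go(.098,.152,.15); st()
grab('side','d10a.png')
for th in (1.35,1.1,.85,.6,.4,.22):
    go(.085-.085*np.cos(th)+.013, .0845+.085*np.sin(th)+.002+.004*np.cos(th),.17)
st()
print(go(.008,.083,.05,contact_N=4)); st()
grab('side','d10.png')
robot.move_straight(list(np.r_[robot.sense()['tcp_pos'][:2],.24]),vel=.25); st()
f=grab('side','d11.png'); f2=grab('scene','s11.png')
c,sn=np.cos(YAW),np.sin(YAW)
for n,F in (('side',f),('scene',f2)):
    W=cloud(F).reshape(-1,3); W=W[np.isfinite(W[:,2])]; d=W-np.r_[CAR,0]
    L=np.c_[c*d[:,0]+sn*d[:,1],-sn*d[:,0]+c*d[:,1],d[:,2]]
    for a,b in ((-.08,-.03),(-.015,.08)):
        m=(np.abs(L[:,0])<.065)&(L[:,1]>a)&(L[:,1]<b)&(L[:,2]>.06)&(L[:,2]<.13); T=L[m]
        print(n,len(T),T[:,2].min(),T[:,2].max(), np.polyfit(T[:,1],T[:,2],1), np.median(T[:,2]))
E
python3 e10.py
```

```text
t 28.83 tcp [ 0.459  -0.0095  0.2703] F [ 0.5  0.2 -0.2] op -0.000 q [-0.17  0.08  0.1   1.99 -0.01  1.07  0.23]
t 29.35 tcp [ 0.4598 -0.0095  0.1612] F [ 0.4  0.3 -0.1] op 0.001 q [-0.15  0.22  0.1   2.12 -0.03  0.81  0.25]
t 29.95 tcp [ 0.4789 -0.0719  0.1639] F [-0.9 -0.7 -0.5] op -0.001 q [-0.05  0.25  0.13  2.07 -0.05  0.82  0.4 ]
t 31.62 tcp [ 0.5019 -0.1512  0.1199] F [ 0.1 -0.2 -0.1] op -0.004 q [ 0.08  0.37  0.16  2.02 -0.08  0.76  0.59]
True
t 32.09 tcp [ 0.5044 -0.1567  0.0994] F [-1.9  1.   8.3] op 0.002 q [ 0.1   0.41  0.15  2.02 -0.1   0.72  0.61]
t 32.86 tcp [ 0.5034 -0.1565  0.2384] F [ 0.7 -0.1 -0.5] op -0.001 q [ 0.07  0.23  0.18  1.89 -0.05  1.02  0.57]
side 1330 0.08123085446981267 0.08686510380744426 [0.00208455 0.08434831] 0.08421952135884335
side 2088 0.08632183475057612 0.09225604932454311 [-0.00491066  0.08921479] 0.08908464339338222
scene 567 0.07924801791196222 0.08814445233213324 [-0.00085806  0.08363037] 0.08361544774756423
scene 1173 0.08401469253495444 0.09327211655376645 [-0.00304103  0.08841651] 0.08833374146427038
```

View pics/d10a.png

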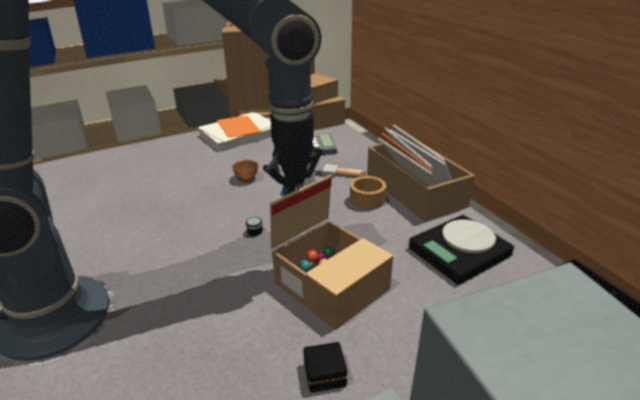

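View pics/d11.png

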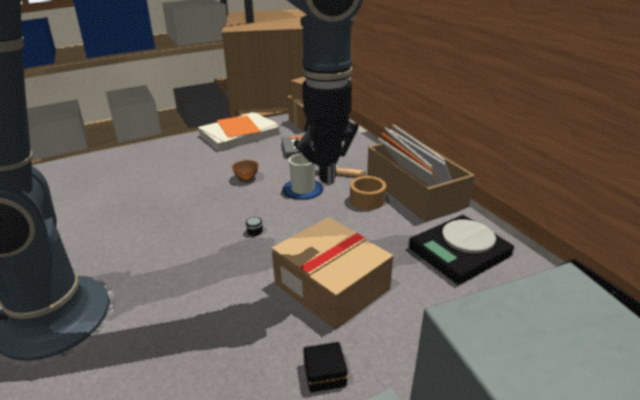

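View pics/s11.png

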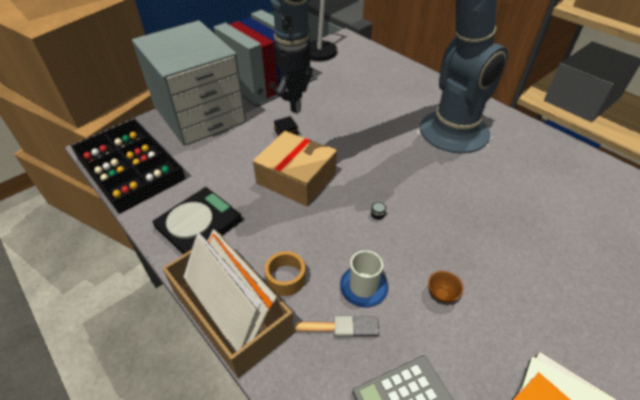

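Both flaps are flat, the cup is upright on the coaster, and the bystanders are at the same pixels as at the start: loupe (378,210), dish (445,288), tape (285,272), brush (338,326). The gripper is clear of everything, so I'm handing in.

```bash
python3 -c "
from h import *
import pickle
a=pickle.load(open('d0.pkl','rb'))['side']['image'].astype(int);b=cv2.imread('pics/d11.png')[...,::-1].astype(int)
for n,(x,y,X,Y) in {'loupe':(243,213,266,237),'dish':(232,160,260,182),'ring':(300,340,350,392),'tape':(350,175,388,210)}.items(): print(n,abs(a-b)[y:Y,x:X].mean().round(1))
st(); print(robot.close_job())"
```

```text
loupe 6.2
dish 19.8
ring 5.4
tape 2.5
t 32.96 tcp [ 0.5031 -0.1564  0.2377] F [0.2 1.1 0. ] op -0.004 q [ 0.07  0.23  0.18  1.9  -0.05  1.02  0.57]
the job is handed in; nothing more can be done
None
```

The job is done and handed in at 33 s of the 72 s allowed; the interface gave no verdict.

- **Stones and cup:** I gripped the cup from the side and poured over the carton. Pictures taken after the pour showed all six stones inside and the cup empty. The cup now stands released and upright on the coaster. Its rim centre measured within about 1 mm of the coaster centre.
- **Flaps:** I folded the short flap first, pressing it to its stop. Depth readings gave its top at 84 mm and level to within 0.003 rad. The long flap with the red strip then went over it, with its top at 88–89 mm and level to within 0.005 rad. The gripper was about 14 cm above the carton at hand-in.
- **Other things on the desk:** The loupe, dish, tape and brush are at the same pixels as at the start in the scene view. In the side view, the loupe, ring box and tape hardly changed. The dish area there did change (mean difference 19.8 against 2.5–6.2 for the others). The cup stood partly in front of the dish in the first picture, which probably explains it, but I did not measure the dish's position separately.

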